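# Load a name block in the shop engraver and take off its cutter knob

### The arm

A 7-joint arm with a two-finger parallel gripper is mounted at the origin on the work surface. World frame = base frame: x ahead of the robot, y to its left, z up, the work surface at z = 0. Lengths are in m, angles in rad, forces in N, time in s.
With the tool pointing down it reaches from about 0.4 to 0.85 m from the base axis. Payload 4.4 kg.
Tool frame: the origin (TCP) lies at the very end of the fingers, on their centre line; the grasp point (between the pads) lies manip.pinch_z behind it (manip.pinch_z is the distance from the TCP to the grasp point, in m); z points along the fingers, y is the line along which they close (so a half turn about z gives the same grasp; the last joint's range is limited). The gripper opens to 94 mm and grips with 3 to 60 N. Pads are 16 mm wide; open, the fingers measure 119 mm over their backs; the gripper's body (75 mm by 177 mm) begins 78 mm behind the grasp point.
Start: joints at [-1.207, 0.628, 0.038, 1.517, -0.027, 0.996, -0.02], TCP at [0.271, 0.591, 0.205] pointing down, gripper open.
Joint ranges: [-3.06, 3.06], [-0.37, 2.12], [-1.25, 1.32], [0.18, 2.47], [-1.1, 4.24], [0.23, 1.98], [-2.94, 2.94]. Speed limits (rad/s): [2.57, 2.57, 3.14, 3.14, 3.14, 3.14, 3.14].

### API

Orientations are given as a rotation vector (axis times angle).
In Python, from bench import manip gives the robot as it stands.
- The arm moves only by the tool play_rows, never from a script. Its arguments are lists of equal length, an entry for each row: "fingers": the finger opening in mm, from 0 to 94; "linear": the shift along the tool's x, y, z in units of 50 mm (1.0 is 50 mm), a list of three; "dr": the turn, a rotation vector about the tool's x, y, z in units of 10 degrees (1.0 is 10 degrees), a list of three. A call has 1 to 20 rows; each row is the pose to reach, as a shift and turn from the pose commanded when the call began, along the tool's axes at that moment; what a row does not reach only later rows make up. A row lasts 1/8 s, in which the tool goes at most 62.5 mm and 10.7 degrees, less where a joint would pass 70% of its speed; a pose out of reach is approached as far as the arm can. A call with a gripper value outside its range is refused whole. The fingers move at their own pace and stop on an object; "newtons" is the grip in N (left out, the last holds). Time passes only in rows, so rows that repeat a pose let the fingers close. It gives the time, the measured TCP pose, the force, the opening and the grip force at its end, in the units of the state.
- manip.state(): the state, without advancing time (a new reading comes with each control period).
- manip.read_camera(name): name is "side" or "top" or "wrist"; returns (picture, depth): 420x560x3 uint8, red, green, blue; 420x560 float32, m along the optical axis (not along the pixel's ray), 0 where there is no reading.
- manip.camera_params(name): a dict with "intrinsics" (3x3 intrinsics, pixels), "R" (3x3) and "t" (3): a world point X has camera coordinates R X + t; the wrist camera has in their place "tool_from_camera" (4x4, takes a point from camera to tool coordinates, whose origin is the TCP and whose axes are the flange's). Camera axes: x right, y down, z forward; pixel columns grow to the right and rows downward; lengths in m; the calibration is good to about 2 mm. The wrist camera is an equidistant fisheye: a pixel r from the principal point sees the ray r / f radians off the axis. A picture is of the moment at which its call begins: read the wrist's pose just before it. camera_params takes no time and is no camera call.
- manip.sign_off(): hands the job in; it is judged then, once.
Trained networks look in the newest picture that a camera, given by its name, has taken for a name from the list of things; names that differ only in an ending like _2 or _b are one class to them, and where a whole thing is asked for, a point or a joint stands for the part that bears it (a point fixed in the world has none). Each returns a list of dicts, best first, with "p" (0 to 1); they miss things now and then, are a little off and sometimes report something else, mostly with a low value. They report only what shows in the picture. A call takes as long as a camera call. They do not tell look-alikes from the thing itself.
- manip.trace(camera, label): "region" (420x560 bool, what is visible of it) and "point" ([column, row] in pixels, amid what is visible of it).
- manip.pinpoint(camera, label): "point" ([column, row] in pixels: a listed point, or the origin of a listed thing).
The state is a dict: "t": time; "q": joint angles; "joint_velocities": joint speeds; "tau": joint torques, N m; "position": TCP position; "ee_rot": TCP orientation; "force": force on the tool from outside, world axes, zero at the start; "torque": the same for the moment, N m; "gripper_width": finger opening in m; "grip_force": force on a finger pad.
Only numpy, scipy, OpenCV 4.12 (cv2) and the standard library are available. Lean on these libraries where they do the work, as an engineer would, in place of code of your own. Each camera call takes 0.05 s, during which the arm holds its last target. There are 200 camera calls.

### The job

Get the desktop engraver ready: lay the blank aluminium name block in the black jig on its table, fully home in the pocket, flat and square, and let go of it. Then unscrew the round brass cutter knob from the top of the machine's spindle - spindles come with left-hand and with right-hand threads and nobody remembers which one is fitted, so try it both ways - and finish still holding the knob, clear of everything else, at least 6 cm above where it sat. Leave the spare spindle with its knob, the pencil pot and the label roll where they are.

Things in the scene. Friction and masses are not known exactly. Their poses are not given: they have to be found in the camera images.
- block: blank name block, plain aluminium, 46 (its x) x 90 (its y) x 14 mm (z), 110 to 220 g, lying flat and loose on the counter to the right of the engraver, turned up to 0.8 rad from the pocket; the same after a half turn. Origin: centre of its underside. Gripped across its 46 mm width
- jig_pocket (a point): centre of the pocket floor in the black jig on the engraver's table, z up, x, y the machine's axes (+x to its back). Fixed; yaw varies. Pocket 48 (x) x 92 (y) x 6 mm deep, small lead-in chamfer: a seated block has its underside on this floor and stands 8 mm proud of the jig (84 x 124 mm). The spindle head is on the +y side: nearest face 120 mm from here, top 77 mm above here
- knob: round knurled brass cutter knob, 40 mm diameter, 38 mm tall, 95 to 160 g, upright on the engraver's spindle. Origin: centre of its underside, on the axis, z up; a dark mark on its top runs along its +x. Nothing else within 60 mm of its axis rises above its underside. A coarse two-start quick thread holds it; the spindle is locked. Which way loosens it differs from start to start and cannot be seen
- spindle_seat (a point): on the spindle's axis, on the fixed shoulder under the knob, 8 mm above the head's flat top; a 14 mm neck stands on it inside the knob. Turned the tightening way from its start the knob stops hard within 0.3 rad; the loosening way it turns easily to a stop at about 2.1 rad, and from 1.65 rad on it is out of the thread and lifts straight off. It does not rise by itself as it turns
- spare_knob: an identical knob on the spare spindle, which hangs in a small dark steel stand at the left of the engraver, at the same height; to be left alone. Origin: centre of its underside
- pencil_pot: dark steel pencil pot with pencils, 74 mm diameter, 95 mm tall (pencils to 150 mm), to be left alone. Origin: centre of its underside
- label_roll: roll of paper labels lying flat, 64 mm diameter, 24 mm high, to be left alone. Origin: centre of its underside
There are look-alikes about, which are no part of the job. Leave any turquoise look-alike of the knob alone.

How it is judged:
On the way, in this order (a step that is already met when the one before it is completed fails the run):
1. the block lies fully home, flat and square in the jig pocket, let go (horizontal distance between block and jig_pocket below 0.0035 m and z of block in the frame of jig_pocket below 0.002 m and angle between block's own z axis and vertical below 0.035 rad and angle between the y axis of block and the y axis of jig_pocket, either way round below 0.07 rad and contact force between the fingers and block below 0.1 N and linear speed of block below 0.02 m/s), for 0.2 s.
2. the knob is off the spindle, in the fingers (z of knob in the frame of spindle_seat above 0.055 m and contact force between the fingers and knob above 1 N), for 0.2 s.
At the end, for the whole second after the job is handed in: knob held still in the fingers (over 1 N), touching neither machine nor spare knob, underside over 55 mm above the spindle seat; block let go in the pocket: centre within 3.5 mm, underside within 2 mm of the floor, tilt under 0.035 rad, square within 0.07 rad (all of step 1 and all of step 2 and linear speed of knob below 0.03 m/s and contact force between knob and engraver below 0.1 N and contact force between knob and spare_knob below 0.1 N); the arm keeps its last pose, push and grip.
It fails at once if the spare knob is disturbed (distance of spare_knob from where it was at the start of the episode above 0.01 m).
It fails at once if the pencil pot is moved (distance of pencil_pot from where it was at the start of the episode above 0.02 m).
It fails at once if the label roll is moved (distance of label_roll from where it was at the start of the episode above 0.02 m).
It also fails if it takes over 64 s, if anything falls off the work surface, if the arm or the gripper's body presses on something with over 40 N, if the wrist force passes 120 N, or if a joint passes its speed limit or range.

## Working session

There is one attempt and no reset: what is moved stays moved. The work goes in short steps, Python scripts to look and compute and a tool call to move; the robot and the scene stay as the last step left them, time stands still between calls to the robot, and variables do not carry over. Pictures are saved under pics/ and viewed, at most 10 in all, crops included, and the job is handed in when it is done.

Besides the shell and the picture viewer there is one more tool, called after "Call:" as a command line: name --argument value ..., lists and objects as JSON in quotes. play_rows: Moves the arm, as the interface text tells. Its arguments: {"type":"object","properties":{"fingers":{"type":"array"},"linear":{"type":"array"},"dr":{"type":"array"},"newtons":{"type":"number"}},"required":["fingers","linear","dr"]}

```bash
mkdir -p pics
cat > h.py <<'E'
import numpy as np, cv2
from scipy.spatial.transform import Rotation as Rn
from bench import manip
def world(cam,px,depth):
    # px (N,2) col,row ; depth (N)
    p=manip.camera_params(cam);K=np.array(p["intrinsics"])
    px=np.atleast_2d(px).astype(float);d=np.atleast_1d(depth)
    c=np.c_[(px[:,0]-K[0,2])/K[0,0],(px[:,1]-K[1,2])/K[1,1],np.ones(len(px))]*d[:,None]
    return (c-np.array(p["t"]))@np.array(p["R"])
def onplane(cam,px,z):
    p=manip.camera_params(cam);R=np.array(p["R"]);C=-R.T@np.array(p["t"])
    w=world(cam,px,1.0)[0]-C
    return C+w*(z-C[2])/w[2]
def region(cam,dep,reg):
    r,c=np.nonzero(reg&(dep>0)); return world(cam,np.c_[c,r],dep[r,c])
E
cat > a.py <<'E'
from h import *
s=manip.state();print({k:np.round(v,3).tolist() for k,v in s.items()},manip.pinch_z)
for cam in("top","side"):
    im,d=manip.read_camera(cam);np.savez(f"pics/{cam}.npz",im=im,d=d)
    cv2.imwrite(f"pics/{cam}.png",im[:,:,::-1])
    p=manip.camera_params(cam);print(cam,np.round(-np.array(p["R"]).T@p["t"],3))
    for l in("block","jig_pocket","knob","spindle_seat","spare_knob","pencil_pot","label_roll"):
        for o in manip.pinpoint(cam,l)[:3]: print(" pin",l,round(o["p"],2),np.round(o["point"],1))
        if l in("block","knob","spare_knob","pencil_pot","label_roll"):
          for o in manip.trace(cam,l)[:3]:
            P=region(cam,d,o["region"])
            if len(P)>5: print(" trace",l,round(o["p"],2),np.round(o["point"],0),len(P),np.round(np.median(P,0),3),"z5/95",np.round(np.percentile(P[:,2],[5,95]),3))
E
python3 a.py
```

```text
{'t': 0.0, 'q': [-1.207, 0.629, 0.038, 1.518, -0.027, 0.996, -0.02], 'joint_velocities': [-0.001, -0.002, -0.001, -0.001, -0.001, -0.001, 0.002], 'tau': [-0.001, -54.973, 1.144, -18.663, -0.052, 0.024, 0.0], 'position': [0.271, 0.59, 0.205], 'ee_rot': [-0.67, -3.069, 0.003], 'force': [-0.117, -0.048, 0.557], 'torque': [-0.024, -0.025, 0.02], 'grip_force': 0.0, 'gripper_width': 0.094} 0.0188
top [ 0.456 -0.032  1.172]
 pin block 0.59 [428.  231.1]
 trace block 0.7 [428. 234.] 823 [ 0.519 -0.299  0.014] z5/95 [0.01  0.018]
 trace block 0.24 [198. 288.] 655 [0.386 0.202 0.025] z5/95 [0.02  0.029]
 pin jig_pocket 0.6 [350.7 227. ]
 pin knob 0.86 [318.7 130. ]
 pin knob 0.69 [245.5 124.5]
 pin knob 0.56 [276.5 197.3]
 trace knob 0.83 [273. 195.] 388 [0.569 0.034 0.212] z5/95 [0.195 0.215]
 trace knob 0.82 [271. 286.] 296 [0.386 0.046 0.039] z5/95 [0.019 0.042]
 trace knob 0.74 [320. 128.] 322 [ 0.743 -0.06   0.038] z5/95 [0.007 0.042]
 pin spindle_seat 0.74 [271.8 195.3]
 pin spindle_seat 0.18 [274.4 195.9]
 pin spare_knob 0.59 [182.3 185.1]
 trace spare_knob 0.69 [177. 185.] 433 [0.589 0
[... 394 characters left out ...]
 0.487]
 pin knob 0.96 [162.3 286.7]
 pin knob 0.83 [192.1 235.2]
 pin knob 0.68 [265.8 191.4]
 trace knob 0.89 [191. 229.] 294 [ 0.747 -0.046  0.028] z5/95 [0.003 0.038]
 trace knob 0.85 [358. 272.] 554 [0.386 0.06  0.029] z5/95 [0.001 0.038]
 trace knob 0.71 [289. 304.] 654 [0.504 0.167 0.033] z5/95 [0.004 0.038]
 pin spindle_seat 0.98 [264.1 190.4]
 pin spare_knob 0.74 [228.4 253.3]
 trace spare_knob 0.96 [230. 242.] 1068 [0.589 0.236 0.201] z5/95 [0.175 0.211]
 pin pencil_pot 0.73 [246.1 183.7]
 trace pencil_pot 0.55 [244. 163.] 932 [ 0.669 -0.297  0.08 ] z5/95 [0.    0.131]
 pin label_roll 0.59 [360.1 341.8]
 trace label_roll 0.59 [365. 339.] 1349 [0.386 0.215 0.023] z5/95 [0.006 0.025]
```

```bash
cat > b.py <<'E'
from h import *
z=np.load("pics/top.npz");im,d=z["im"],z["d"]
c=cv2.resize(im[90:310,150:480],None,fx=2.4,fy=2.4,interpolation=cv2.INTER_CUBIC)
cv2.imwrite("pics/topc.png",c[:,:,::-1])
# height map
H,W=d.shape;cc,rr=np.meshgrid(range(W),range(H));P=world("top",np.c_[cc.ravel(),rr.ravel()],d.ravel()).reshape(H,W,3)
np.save("pics/P.npy",P)
ro=manip.trace("top","block")[0] if 0 else None
print("heights (rows 200-260 step6, cols 310-400 step 6)")
print(np.round(P[150:270:8,250:450:8,2]*1000).astype(int))
E
python3 b.py
```

```text
heights (rows 200-260 step6, cols 310-400 step 6)
[[  59  164  167  168  165  164  155  155  158    1    4    4    0    1
     0    0   -2    1    1    3   -1    2   -1   21   29]
 [  66  164  164  163  169  165  155  154  158   55   59   61   57   62
    60   58   62   -1    1    2    3   -1   75   38   42]
 [  59  168  165  165  166  167   61  135   72   82   82   75   82   79
    69   69   68    4    2   -1    3    1   69    5   32]
 [  60  166  165  170  165  165   59   63   72   80   83   85   84   78
    83   80   81    2   -2    0    5    1   32   69   96]
 [  60  168  167  166  165  167   64   61   71   79   82   79   83   81
    79   80   82    1    3   -3    1   -2    3    0    1]
 [  62  165  212  211  167  165   63   61   71   80   78   80   77   80
    82   81   82   -1    1    0   -2    1    3    2    6]
 [  63  166  215  207  198  164   60   59   69   80   83   83   81   80
    79   79   80    2    0    3   -2    0   -2    2    1]
 [  61  167  181  203  166  163   61   63   69   95   94   94   77   81
    80   82   82   -1   -6    0    1    1    2   -1    4]
 [  65  16
[... 200 characters left out ...]
 90   97    2    1    2   -2    2   14 1172   16]
 [  59   61   55   62   64   61   57   62   67   93   89   87   93   90
    89   87   93    2    3    1    0   13   11   16   11]
 [  64   61   59   58   62   60   62   58   70   94   92   97   95   88
    90   90   95   -3    0   -2   14   16   12   12    4]
 [  61   60   58   61   59   62   64   65   83   83   91   93   95   94
    93   95   93    5    3    0    2   12   12   -3   -1]
 [  59   60   62   57   62   59   57   62   81   76   85   82   78   80
    80   76   81    3   -1   -4   -4    1    0    3    0]
 [  -1   -1   46    3    1   -3    2   50   47   50   48   57   55   57
    61   60   60   -2    5    1   -2    1    2    5    2]]
```

View pics/topc.png

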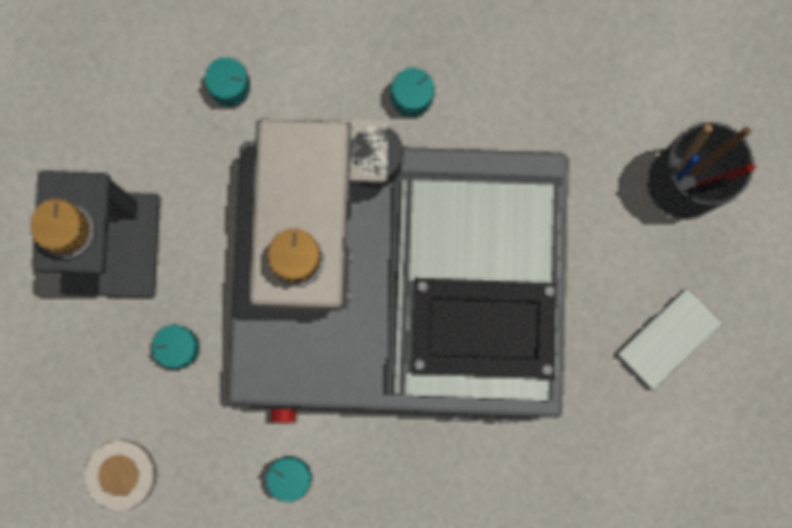

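View pics/side.png

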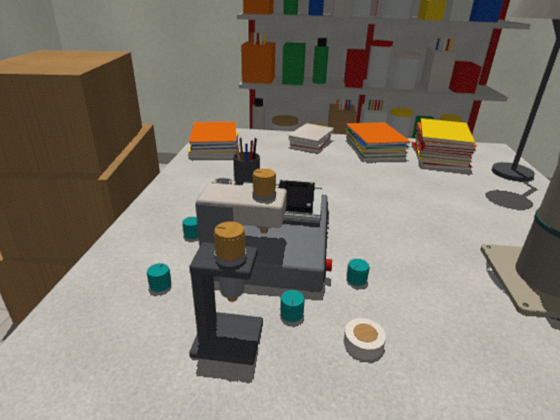

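The top crop shows the engraver with its jig centred at about px (350,227), the brass knob at (272,195), the block at (428,231), the spare at the left and turquoise look-alikes around. Next I fit the rectangles and the knob circle.

```bash
cat > c.py <<'E'
from h import *
z=np.load("pics/top.npz");im,d=z["im"],z["d"];P=np.load("pics/P.npy")
def rect(mask,zz):
    n,l,st,_=cv2.connectedComponentsWithStats(mask.astype(np.uint8));k=1+np.argmax(st[1:,4]);m=(l==k).astype(np.uint8)
    c=max(cv2.findContours(m,cv2.RETR_EXTERNAL,cv2.CHAIN_APPROX_NONE)[0],key=cv2.contourArea)[:,0]
    w=np.array([onplane("top",q,zz)[:2] for q in c]).astype(np.float32)
    (cx,cy),(a,b),_=r=cv2.minAreaRect(w);bx=cv2.boxPoints(r);e=bx[1]-bx[0];f=bx[2]-bx[1]
    L=e if np.hypot(*e)>np.hypot(*f) else f
    yw=np.arctan2(L[1],L[0])%np.pi
    print("center",np.round([cx,cy],4),"size",np.round([a,b],4),"long axis deg",round(np.degrees(yw),2)); return m
g=im.astype(int).sum(2);zz=P[:,:,2]
cc,rr=np.meshgrid(range(560),range(420))
m=(g<240)&(cc>315)&(cc<388)&(rr>200)&(rr<255);print("jig");rect(cv2.morphologyEx(m.astype(np.uint8),cv2.MORPH_CLOSE,np.ones((5,5))),0.094)
jm=m&True;print("jig z",np.median(zz[(cc>325)&(cc<330)&(rr>215)&(rr<240)]),"floor z",np.median(zz[(cc>340)&(cc<365)&(rr>220)&(rr<235)]))
roi=(cc>400)&(cc<455)&(rr>205)&(rr<260)
b=manip_g=None
bl=roi&(zz>0.008)&(zz<.03);print("block depth");rect(bl,0.014)
hsv=cv2.cvtColor(im,cv2.COLOR_RGB2HSV)
print("hsv block",hsv[231,428],"counter",hsv[250,410])
dk=roi&(g>g[231,428]-25)&(hsv[...,0]>40);print("block colour");rect(dk,0.014)
# head yaw from head top
hm=(zz>0.155)&(zz<0.175)&(cc>245)&(cc<300)&(rr<230);print("head");rect(hm,0.165)
br=(hsv[...,0]<20)&(hsv[...,1]>120)
for n,(x0,x1,y0,y1) in dict(knob=(255,292,180,215),spare=(155,200,165,205)).items():
    r=(cc>x0)&(cc<x1)&(rr>y0)&(rr<y1)&br
    tz=r&(zz>.2);zt=np.median(zz[tz])
    r2,c2=np.nonzero(r&(zz>zt-.008));Q=P[r2,c2]
    (x,y),rad=cv2.minEnclosingCircle(Q[:,:2].astype(np.float32))
    print(n,"top z",zt,"median",np.median(Q,0),"mid",(Q.min(0)+Q.max(0))/2,"rad",rad)
    D=np.load  # mark
print("depth head top",np.median(zz[hm]))
E
python3 c.py
```

```text
jig
center [ 0.5233 -0.12  ] size [0.1297 0.0874] long axis deg 88.28
jig z 0.09406836183126682 floor z 0.08891543010797207
block depth
center [ 0.5186 -0.3003] size [0.0465 0.0904] long axis deg 135.26
hsv block [ 46  15 189] counter [ 23  21 160]
block colour
center [ 0.5198 -0.3034] size [0.0409 0.0846] long axis deg 134.11
head
center [0.609  0.0294] size [0.0873 0.1554] long axis deg 179.88
knob top z 0.21161203903908837 median [0.56869491 0.03433253 0.21163423] mid [0.52184695 0.01053113 0.68778156] rad 0.07553736865520477
spare top z 0.21181647339147888 median [0.58908728 0.22175298 0.21187955] mid [0.59058235 0.22198605 0.21013433] rad 0.020704472437500954
depth head top 0.1654613643050568
```

```bash
cat >> h.py <<'E'
def rel(x,y,z,closedeg,verbose=True):
    """row numbers for TCP at x,y,z pointing down, closing line at closedeg (mod 180), nearest both turns"""
    s=manip.state();R0=Rn.from_rotvec(s["ee_rot"]).as_matrix();p=np.array(s["position"])
    l=R0.T@(np.array([x,y,z])-p)/.05
    out=[]
    for k in(0,180):
        a=np.radians(closedeg+k);yy=np.array([np.cos(a),np.sin(a),0]);zz=np.array([0,0,-1.]);xx=np.cross(yy,zz)
        out.append(Rn.from_matrix(R0.T@np.c_[xx,yy,zz]).as_rotvec(degrees=True)/10)
    print("pos",np.round(p,4),"tooly deg",np.round(np.degrees(np.arctan2(R0[1,1],R0[0,1])),2),"q",np.round(s["q"],2),"F",np.round(s["force"],1),"T",np.round(s["torque"],2),"w",round(s["gripper_width"],4),"g",round(s["grip_force"],1),"t",round(s["t"],2))
    print(" linear",np.round(l,3),"dr",[np.round(o,3).tolist() for o in out])
E
python3 -c "
from h import *
rel(.271,.591,.32,-24);rel(.519,-.301,.20,45);rel(.45,0.0,.33,45);print(manip.camera_params('wrist'))"
```

```text
pos [0.2708 0.5909 0.2055] tooly deg 65.37 q [-1.21  0.63  0.04  1.52 -0.03  1.   -0.02] F [-0.4 -0.  -0.1] T [0.02 0.01 0.06] w 0.0936 g 0.0 t 1.3
 linear [-2.00e-03  3.00e-03 -2.29e+00] dr [[-0.0, -0.0, 8.937], [0.0, -0.0, -9.063]]
pos [0.2708 0.5909 0.2055] tooly deg 65.37 q [-1.21  0.63  0.04  1.52 -0.03  1.   -0.02] F [-0.4 -0.  -0.1] T [0.02 0.01 0.06] w 0.0936 g 0.0 t 1.3
 linear [-11.946 -14.147   0.109] dr [[0.0, -0.0, 2.037], [0.0, 0.0, -15.963]]
pos [0.2708 0.5909 0.2055] tooly deg 65.37 q [-1.21  0.63  0.04  1.52 -0.03  1.   -0.02] F [-0.4 -0.  -0.1] T [0.02 0.01 0.06] w 0.0936 g 0.0 t 1.3
 linear [-8.182 -9.25  -2.491] dr [[0.0, -0.0, 2.037], [0.0, 0.0, -15.963]]
{'intrinsics': array([[325.1922621 ,   0.        , 278.38277558],
       [  0.        , 325.1922621 , 207.36287606],
       [  0.        ,   0.        ,   1.        ]]), 'tool_from_camera': array([[-1.40789291e-03, -9.71068668e-01, -2.38796272e-01,
         6.91513292e-02],
       [ 9.99998450e-01, -1.61974649e-03,  6.90941863e-04,
         4.07672121e-04],
       [-1.05774142e-03, -2.38794929e-01,  9.71069443e-01,
        -1.78144957e-01],
       [ 0.00000000e+00,  0.00000000e+00,  0.00000000e+00,
         1.00000000e+00]])}
```

Call:
play_rows --fingers '[94,94,94,94,94,94,94,94,94,94,94,94,94,94,94,94,94,94,94,94]' --linear '[[0,0,-1.25],[0,0,-2.5],[-8.2,-9.25,-2.5],[-8.2,-9.25,-2.5],[-8.2,-9.25,-2.5],[-8.2,-9.25,-2.5],[-8.2,-9.25,-2.5],[-8.2,-9.25,-2.5],[-8.2,-9.25,-2.5],[-8.2,-9.25,-2.5],[-8.2,-9.25,-2.5],[-8.2,-9.25,-2.5],[-11.95,-14.15,-0.5],[-11.95,-14.15,-0.5],[-11.95,-14.15,-0.5],[-11.95,-14.15,-0.5],[-11.95,-14.15,-0.5],[-11.95,-14.15,-0.5],[-11.95,-14.15,-0.5],[-11.95,-14.15,-0.5]]' --dr '[[0,0,0],[0,0,0],[0,0,0],[0,0,0.5],[0,0,1],[0,0,1.5],[0,0,2.04],[0,0,2.04],[0,0,2.04],[0,0,2.04],[0,0,2.04],[0,0,2.04],[0,0,2.04],[0,0,2.04],[0,0,2.04],[0,0,2.04],[0,0,2.04],[0,0,2.04],[0,0,2.04],[0,0,2.04]]' --newtons 20

```text
t: 3.8
position: [0.5197, -0.2991, 0.231]
ee_rot: [1.199, 2.903, 0.002]
force: [-0.0, -0.1, 0.6]
gripper_width: 0.0939
grip_force: 0.0
```

```bash
cat >> h.py <<'E'
def wristP():
    s=manip.state();im,d=manip.read_camera("wrist");p=manip.camera_params("wrist");K=np.array(p["intrinsics"]);T=np.array(p["tool_from_camera"])
    H,W=d.shape;c,r=np.meshgrid(range(W),range(H));u=(c-K[0,2])/K[0,0];v=(r-K[1,2])/K[1,1];th=np.hypot(u,v)+1e-9
    k=np.tan(np.minimum(th,1.5))/th
    X=np.stack([u*k*d,v*k*d,d],-1)@T[:3,:3].T+T[:3,3]
    X=X@Rn.from_rotvec(s["ee_rot"]).as_matrix().T+np.array(s["position"]);X[d<=0]=np.nan
    # per-pixel ray for plane intersection
    ray=np.stack([np.sin(np.minimum(th,3))*u/th,np.sin(th)*v/th,np.cos(th)],-1)@T[:3,:3].T@Rn.from_rotvec(s["ee_rot"]).as_matrix().T
    o=Rn.from_rotvec(s["ee_rot"]).as_matrix()@T[:3,3]+np.array(s["position"])
    return im,X,o,ray
def prect(mask,o,ray,z):
    n,l,st,_=cv2.connectedComponentsWithStats(mask.astype(np.uint8));k=1+np.argmax(st[1:,4]);m=(l==k).astype(np.uint8)
    c=max(cv2.findContours(m,cv2.RETR_EXTERNAL,cv2.CHAIN_APPROX_NONE)[0],key=cv2.contourArea)[:,0]
    q=ray[c[:,1],c[:,0]];w=(o+q*((z-o[2])/q[:,2])[:,None])[:,:2].astype(np.float32)
    r=cv2.minAreaRect(w);bx=cv2.boxPoints(r);e=bx[1]-bx[0];f=bx[2]-bx[1];L=e if np.hypot(*e)>np.hypot(*f) else f
    print("center",np.round(r[0],4),"size",np.round(r[1],4),"long deg",round(np.degrees(np.arctan2(L[1],L[0]))%180,2),"px",m.sum())
    return m
E
cat > w1.py <<'E'
from h import *
im,X,o,ray=wristP();cv2.imwrite("pics/w1.png",im[:,:,::-1])
t=manip.trace("wrist","block")
for b in t[:2]: print(b["p"],b["point"],np.nanmedian(X[b["region"]],0));prect(b["region"],o,ray,.014)
near=(np.hypot(X[...,0]-.519,X[...,1]+.301)<.075)
prect(near&(X[...,2]>.008)&(X[...,2]<.03),o,ray,.014)
print("block z",np.nanmedian(X[...,2][near&(X[...,2]>.008)]),"counter",np.nanmedian(X[...,2][near&(X[...,2]<.006)]))
for b in manip.pinpoint("wrist","jig_pocket")[:2]: print("jig",b)
E
python3 w1.py
```

```text
0.87 [274.7, 188.2] [ 0.51861439 -0.30132084  0.0128487 ]
center [ 0.519  -0.3019] size [0.0463 0.0907] long deg 134.4 px 2621
center [ 0.5199 -0.3017] size [0.0453 0.0899] long deg 134.32 px 2644
block z 0.35065428607643423 counter -0.0011011231272345379
jig {'point': [400.4, 81.7], 'p': 0.95}
jig {'point': [276.5, 188.8], 'p': 0.63}
```

View pics/w1.png

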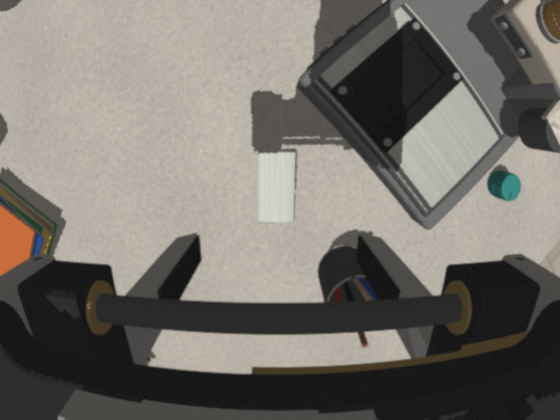

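The wrist view shows the block at (276,188) with the fingers around it, and the jig at the upper right (400,82), clear of the fingers. Block pose is (0.5193, -0.3018), long axis 134.4°. All three estimates agree.

```bash
python3 -c "
from h import *
rel(.5193,-.3018,.03,44.4);rel(.5193,-.3018,.008,44.4)"
```

```text
pos [ 0.5198 -0.2995  0.2312] tooly deg 45.11 q [ 0.21  0.56  0.43  1.64 -0.27  1.    1.52] F [ 0.  -0.4  0.5] T [ 0.01 -0.03 -0.02] w 0.0934 g 0.0 t 3.95
 linear [-0.023 -0.044  4.024] dr [[0.007, 0.003, 0.071], [-0.004, 0.01, -17.929]]
pos [ 0.5198 -0.2995  0.2312] tooly deg 45.11 q [ 0.21  0.56  0.43  1.64 -0.27  1.    1.52] F [ 0.  -0.4  0.5] T [ 0.01 -0.03 -0.02] w 0.0934 g 0.0 t 3.95
 linear [-0.023 -0.044  4.464] dr [[0.007, 0.003, 0.071], [-0.004, 0.01, -17.929]]
```

Call:
play_rows --fingers '[80,80,80,80,80,80,80,80,80,80,40,40,40,40,40,40]' --linear '[[-0.02,-0.04,1.2],[-0.02,-0.04,2.4],[-0.02,-0.04,3.4],[-0.02,-0.04,3.8],[-0.02,-0.04,4.0],[-0.02,-0.04,4.15],[-0.02,-0.04,4.3],[-0.02,-0.04,4.4],[-0.02,-0.04,4.46],[-0.02,-0.04,4.46],[-0.02,-0.04,4.46],[-0.02,-0.04,4.46],[-0.02,-0.04,4.46],[-0.02,-0.04,4.46],[-0.02,-0.04,4.46],[-0.02,-0.04,4.46]]' --dr '[[0,0,0.07],[0,0,0.07],[0,0,0.07],[0,0,0.07],[0,0,0.07],[0,0,0.07],[0,0,0.07],[0,0,0.07],[0,0,0.07],[0,0,0.07],[0,0,0.07],[0,0,0.07],[0,0,0.07],[0,0,0.07],[0,0,0.07],[0,0,0.07]]' --newtons 30

```text
t: 5.95
position: [0.5186, -0.3033, 0.0075]
ee_rot: [1.22, 2.895, 0.0]
force: [0.5, 0.1, 0.9]
gripper_width: 0.0454
grip_force: 30.0
```

```bash
python3 -c "
from h import *
rel(.5233,-.120,.2,-1.7)"
```

```text
pos [ 0.5186 -0.3033  0.0075] tooly deg 44.28 q [ 0.31  0.85  0.29  1.8  -0.42  0.55  1.64] F [0.5 0.1 0.9] T [ 0.1  -0.06 -0.03] w 0.0454 g 30.0 t 5.95
 linear [ 2.558  2.628 -3.849] dr [[0.001, -0.0, 4.598], [0.0, 0.001, -13.402]]
```

Call:
play_rows --fingers '[40,40,40,40,40,40,40,40,40,40,40,40,40,40,40]' --linear '[[0,0,-0.4],[0,0,-1.4],[0,0,-2.4],[0,0,-3.2],[0,0,-3.85],[0.5,0.5,-3.85],[1,1,-3.85],[1.5,1.5,-3.85],[2,2,-3.85],[2.4,2.4,-3.85],[2.56,2.63,-3.85],[2.56,2.63,-3.85],[2.56,2.63,-3.85],[2.56,2.63,-3.85],[2.56,2.63,-3.85]]' --dr '[[0,0,0],[0,0,0],[0,0,0],[0,0,0],[0,0,0],[0,0,0.8],[0,0,1.6],[0,0,2.4],[0,0,3.2],[0,0,4],[0,0,4.6],[0,0,4.6],[0,0,4.6],[0,0,4.6],[0,0,4.6]]'

```text
t: 7.82
position: [0.523, -0.1207, 0.2001]
ee_rot: [2.256, 2.187, 0.0]
force: [-0.1, 0.9, -2.4]
gripper_width: 0.0455
grip_force: 30.0
```

```bash
cat > w2.py <<'E'
from h import *
im,X,o,ray=wristP();cv2.imwrite("pics/w2.png",im[:,:,::-1]);np.savez("pics/w2.npz",im=im,X=X,o=o,ray=ray)
for b in manip.pinpoint("wrist","jig_pocket")[:2]:
    c,r=np.round(b["point"]).astype(int);q=ray[r,c]
    print("jig",b["p"],b["point"],np.round(o+q*(.088-o[2])/q[2],4))
for b in manip.trace("wrist","block")[:2]: print(b["p"],b["point"],np.nanmedian(X[b["region"]],0));prect(b["region"],o,ray,.2-.008+.014)
rel(.5233,-.120,.2,-1.7)
E
python3 w2.py
```

```text
jig 0.61 [276.1, 246.0] [ 0.5195 -0.1601  0.088 ]
0.57 [276.6, 238.6] [ 0.52335944 -0.10995795  0.20538453]
center [ 0.5232 -0.114 ] size [0.0793 0.0464] long deg 87.71 px 10521
pos [ 0.5231 -0.1203  0.1999] tooly deg -1.75 q [-0.27  0.56  0.68  1.85 -0.44  0.89  0.59] F [ 0.3  0.1 -2.1] T [-0.05  0.13  0.04] w 0.0453 g 30.0 t 7.97
 linear [ 0.006  0.003 -0.001] dr [[-0.001, -0.0, -0.005], [-0.0, 0.001, 17.995]]
```

View pics/w2.png

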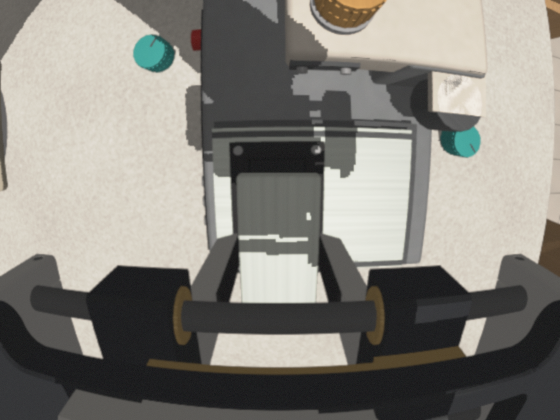

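```bash
cat > d.py <<'E'
from h import *
top=np.load("pics/top.npz")["im"];w1=cv2.imread("pics/w1.png")[:,:,::-1];z=np.load("pics/w2.npz")
p=manip.camera_params("wrist");K=np.array(p["intrinsics"]);T=np.array(p["tool_from_camera"])
def wr(px,pos,rv):
    u,v=(px[0]-K[0,2])/K[0,0],(px[1]-K[1,2])/K[1,1];th=np.hypot(u,v)
    R=Rn.from_rotvec(rv).as_matrix();q=R@T[:3,:3]@np.array([np.sin(th)*u/th,np.sin(th)*v/th,np.cos(th)]);o=R@T[:3,3]+pos
    return o+q*(.0945-o[2])/q[2]
def blob(im,px,h=5):
    g=cv2.cvtColor(np.ascontiguousarray(im),cv2.COLOR_RGB2GRAY).astype(float);c,r=np.round(px).astype(int)
    s=g[r-h:r+h+1,c-h:c+h+1];w=np.clip(s-np.percentile(s,60)-8,0,None);yy,xx=np.mgrid[-h:h+1,-h:h+1]
    return np.array([c+(w*xx).sum()/w.sum(),r+(w*yy).sum()/w.sum()])
def rep(n,S):
    S=np.array(S);print(n,"\n",np.round(S,4))
    if len(S)==4: print(" centre",np.round(S.mean(0),4),"yaw",np.round(np.degrees([np.arctan2(*(S[1]-S[0])[[0,1]]),np.arctan2(*(S[2]-S[3])[[0,1]])]),2), "sides",np.round([np.hypot(*(S[1]-S[0])),np.hypot(*(S[2]-S[1]))],4))
A=[(423,286),(550,290),(548,369),(420,365)]
B=[blob(top,np.array(a)/2.4+[150,90]-.3,3) for a in A];print(np.round(B,1));rep("top",[onplane("top",b,.0945)[:2] for b in B])
B=[blob(w1,a) for a in[(416,26),(457,76),(387,142),(344,91)]];print(np.round(B,1))
rep("w1",[wr(b,np.array([.5198,-.2995,.2312]),[1.199,2.903,.002])[:2] for b in B])
B=[blob(z["im"],a) for a in[(238,150),(316,150)]];print(np.round(B,1))
rep("w2",[wr(b,np.array([.5231,-.1203,.1999]),[2.256,2.187,0])[:2] for b in B])
E
python3 d.py
```

```text
[[325.6 208.8]
 [378.6 210.8]
 [377.7 243.7]
 [324.4 241.5]]
top 
 [[ 0.5575 -0.0701]
 [ 0.5549 -0.1803]
 [ 0.4866 -0.1787]
 [ 0.4891 -0.0684]]
 centre [ 0.522  -0.1244] yaw [-178.64 -178.68] sides [0.1103 0.0683]
[[417.   24.6]
 [458.4  74.6]
 [387.3 141.9]
 [342.2  90. ]]
w1 
 [[ 0.4891 -0.0663]
 [ 0.5579 -0.0664]
 [ 0.5548 -0.1802]
 [ 0.4864 -0.1786]]
 centre [ 0.522  -0.1229] yaw [90.09 91.34] sides [0.0688 0.1138]
[[237.4 150.1]
 [317.6 149.9]]
w2 
 [[ 0.489  -0.0676]
 [ 0.5589 -0.0698]]
```

```bash
python3 -c "
from h import *
rel(.5222,-.1245,.106,-1.4)"
```

```text
pos [ 0.5231 -0.1203  0.1999] tooly deg -1.75 q [-0.27  0.56  0.68  1.85 -0.44  0.89  0.59] F [ 0.3  0.1 -2.1] T [-0.05  0.13  0.04] w 0.0453 g 30.0 t 7.97
 linear [-0.085 -0.016  1.879] dr [[-0.001, -0.0, -0.035], [-0.0, 0.001, 17.965]]
```

Call:
play_rows --fingers '[40,40,40,40,40,40]' --linear '[[-0.085,-0.015,0.8],[-0.085,-0.015,1.5],[-0.085,-0.015,1.75],[-0.085,-0.015,1.88],[-0.085,-0.015,1.88],[-0.085,-0.015,1.88]]' --dr '[[0,0,-0.035],[0,0,-0.035],[0,0,-0.035],[0,0,-0.035],[0,0,-0.035],[0,0,-0.035]]'

```text
t: 8.72
position: [0.5232, -0.1243, 0.1069]
ee_rot: [2.247, 2.194, 0.002]
force: [-0.3, -0.4, -2.0]
gripper_width: 0.0456
grip_force: 30.0
```

```bash
cat > e.py <<'E'
from h import *
import sys
im,X,o,ray=wristP();n=sys.argv[1];np.savez(f"pics/{n}.npz",im=im,X=X,o=o,ray=ray)
it,dt=manip.read_camera("top")
c=cv2.resize(it[195:260,305:400],None,fx=5,fy=5,interpolation=cv2.INTER_CUBIC)[:,:475]
w=cv2.resize(im[60:330,150:410],(313,325))
cv2.imwrite(f"pics/{n}.png",np.hstack([c,w])[:,:,::-1])
rel(.5222,-.1245,.098,-1.4)
E
python3 e.py w3
```

```text
pos [ 0.523  -0.1242  0.1068] tooly deg -1.36 q [-0.19  0.68  0.57  1.94 -0.56  0.69  0.71] F [-0.3 -0.3 -2.1] T [-0.08  0.03  0.02] w 0.0458 g 30.0 t 8.82
 linear [-0.006 -0.016  0.175] dr [[0.009, 0.001, 0.004], [-0.001, 0.014, -17.996]]
```

View pics/w3.png

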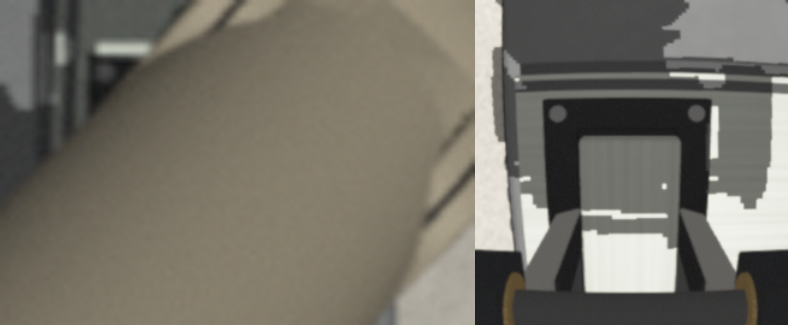

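```bash
cat > f.py <<'E'
from h import *
import sys
z=np.load(f"pics/{sys.argv[1]}.npz");im,o,ray=z["im"],z["o"],z["ray"];zb=float(sys.argv[2])
s=manip.state()
u0,v0=150,60;fx=313/260;fy=325/270
def at(c,r,zz):
    c0,r0=int(c),int(r);q=cv2.remap(ray.astype(np.float32),np.float32([[c]]),np.float32([[r]]),1)[0,0];return (o+q*(zz-o[2])/q[2])
g=cv2.cvtColor(im,cv2.COLOR_RGB2GRAY).astype(float)
# block edges in rows near far end
def edge(line):  # strongest gradients, subpixel
    d=np.gradient(cv2.GaussianBlur(line[None],(5,1),1)[0]);return d
C=[]
for r in range(180,230,6):
    l=edge(g[r,220:340]);a,b=220+np.argmax(l[:60]),220+60+np.argmin(l[60:]);A,B=at(a,r,zb),at(b,r,zb);C.append([A[0],A[1],B[0],B[1]])
C=np.array(C);print("block width",np.round(np.hypot(C[:,0]-C[:,2],C[:,1]-C[:,3]),4)[::3]);mid=(C[:,:2]+C[:,2:])/2
pf=np.polyfit(mid[:,1],mid[:,0],1);print("centreline slope deg",np.degrees(np.arctan(pf[0])),"mid",np.round(mid.mean(0),4))
ye=[]
for c in range(250,310,6):
    l=edge(g[150:200,c]);r=150+np.argmax(l);ye.append(at(c,r,zb)[:2])
ye=np.array(ye);print("block far end",np.round(ye.mean(0),4),"slope deg",np.degrees(np.polyfit(ye[:,0],ye[:,1],1)[0]))
from d import blob
S=[]
for p in((557,113),(696,113)):
    b=blob(im,np.array([(p[0]-475)/fx+u0,p[1]/fy+v0]),6);S.append(at(*b,.0945)[:2])
S=np.array(S);print("screws",np.round(S,4),"mid",np.round(S.mean(0),4))
a=np.radians(-1.4);R=np.array([[np.cos(a),-np.sin(a)],[np.sin(a),np.cos(a)]])
cent=S.mean(0)-R@[0,.0551];be=ye.mean(0);yy=R.T@(be-cent);m=R.T@(mid.mean(0)-cent)
print("jig centre",cent,"block far end in jig frame",yy,"-> y err",yy[1]-.045,"x err",m[0])
E
python3 f.py w3 .1128 | tail -5
```

```text
[[237.4 150.1]
 [317.6 149.9]]
w2 
 [[ 0.489  -0.0676]
 [ 0.559  -0.0698]]d.py:11: RuntimeWarning: invalid value encountered in scalar divide
  return np.array([c+(w*xx).sum()/w.sum(),r+(w*yy).sum()/w.sum()])
Traceback (most recent call last):
  File "f.py", line 24, in <module>
    b=blob(im,np.array([(p[0]-475)/fx+u0,p[1]/fy+v0]),6);S.append(at(*b,.0945)[:2])
                                                                  ~~^^^^^^^^^^
  File "f.py", line 7, in at
    c0,r0=int(c),int(r);q=cv2.remap(ray.astype(np.float32),np.float32([[c]]),np.float32([[r]]),1)[0,0];return (o+q*(zz-o[2])/q[2])
          ~~~^^^
ValueError: cannot convert float NaN to integer
```

```bash
sed -i 's/,60)-8/,80)-1/' d.py; python3 f.py w3 .1128 | tail -6
```

```text
centre [ 0.522  -0.1219] yaw [89.13 91.5 ] sides [0.0691 0.1167]
[[237.7 150. ]
 [317.6 150.1]]
w2 
 [[ 0.4892 -0.0676]
 [ 0.559  -0.0699]]d.py:11: RuntimeWarning: invalid value encountered in scalar divide
  return np.array([c+(w*xx).sum()/w.sum(),r+(w*yy).sum()/w.sum()])
Traceback (most recent call last):
  File "f.py", line 24, in <module>
    b=blob(im,np.array([(p[0]-475)/fx+u0,p[1]/fy+v0]),6);S.append(at(*b,.0945)[:2])
                                                                  ~~^^^^^^^^^^
  File "f.py", line 7, in at
    c0,r0=int(c),int(r);q=cv2.remap(ray.astype(np.float32),np.float32([[c]]),np.float32([[r]]),1)[0,0];return (o+q*(zz-o[2])/q[2])
          ~~~^^^
ValueError: cannot convert float NaN to integer
```

```bash
sed -i 's/^from d import blob/def blob(im,px,h):\n    c,r=np.round(px).astype(int);s=g[r-h:r+h+1,c-h:c+h+1];w=s>(s.min()+s.max())\/2;print(w.sum(),s.min(),s.max());yy,xx=np.mgrid[-h:h+1,-h:h+1];return np.array([c+xx[w].mean(),r+yy[w].mean()])/; s/+v0\]),6)/+v0]),9)/' f.py; python3 f.py w3 .1128
```

```text
block width [0.0452 0.0458 0.0397]
centreline slope deg 2.923063652526338 mid [ 0.5234 -0.0953]
block far end [ 0.5236 -0.0776] slope deg -1.4808866409295875
160 26.0 92.0
158 27.0 92.0
screws [[ 0.4891 -0.0682]
 [ 0.5572 -0.0698]] mid [ 0.5231 -0.069 ]
jig centre [ 0.5217834  -0.12409498] block far end in jig frame [0.00065228 0.04648978] -> y err 0.0014897788719012914 x err 0.0009543071189041556
```

Call:
play_rows --fingers '[40,40,40,40,40,40,40]' --linear '[[-0.024,-0.016,0],[-0.024,-0.016,0],[-0.024,-0.016,0.04],[-0.024,-0.016,0.08],[-0.024,-0.016,0.12],[-0.024,-0.016,0.16],[-0.024,-0.016,0.16]]' --dr '[[0,0,0],[0,0,0],[0,0,0],[0,0,0],[0,0,0],[0,0,0],[0,0,0]]'

```text
t: 9.7
position: [0.5216, -0.1247, 0.0983]
ee_rot: [-2.247, -2.194, -0.001]
force: [-1.0, 2.6, 5.1]
gripper_width: 0.0451
grip_force: 30.0
```

Call:
play_rows --fingers '[40,40,40,40,40]' --linear '[[0,0,0.02],[0,0,0.04],[0,0,0.06],[0,0,0.06],[0,0,0.06]]' --dr '[[0,0,0],[0,0,0],[0,0,0],[0,0,0],[0,0,0]]'

```text
t: 10.32
position: [0.5217, -0.1249, 0.0978]
ee_rot: [-2.247, -2.194, -0.005]
force: [-7.0, 4.4, 28.7]
gripper_width: 0.0456
grip_force: 30.0
```

```bash
python3 e.py w4; python3 f.py w4 .1025|head -3; python3 -c "
import numpy as np
z=np.load('pics/w4.npz');X=z['X'];print(np.round(np.nanmedian(X[170:260:8,255:305],axis=(1)),4)); print('jig top',np.nanmedian(X[165:250,213:228,2]),np.nanmedian(X[130:150,250:300,2]))"
```

```text
pos [ 0.5217 -0.1248  0.0978] tooly deg -1.37 q [-0.17  0.69  0.56  1.95 -0.58  0.67  0.73] F [-7.   4.4 28.3] T [0.83 1.81 0.06] w 0.0458 g 30.0 t 10.43
 linear [ 0.007  0.01  -0.003] dr [[0.009, -0.016, 0.003], [0.024, 0.014, -17.997]]
block width [0.0456 0.0456 0.0411]
centreline slope deg 2.8746208261385755 mid [ 0.5221 -0.0962]
block far end [ 0.5221 -0.0789] slope deg -1.4903365394440558
[[ 0.5235 -0.0793  0.0869]
 [ 0.5234 -0.0819  0.1009]
 [ 0.5233 -0.0863  0.1013]
 [ 0.5231 -0.0907  0.1015]
 [ 0.5233 -0.0951  0.1018]
 [ 0.5229 -0.0996  0.1021]
 [ 0.5228 -0.1041  0.1023]
 [ 0.5227 -0.1087  0.1027]
 [ 0.5226 -0.1133  0.1028]
 [ 0.5227 -0.1179  0.1031]
 [ 0.5223 -0.1227  0.1033]
 [ 0.5222 -0.1275  0.1037]]
jig top 0.0930481302442043 0.08003460352447243
```

View pics/w4.png

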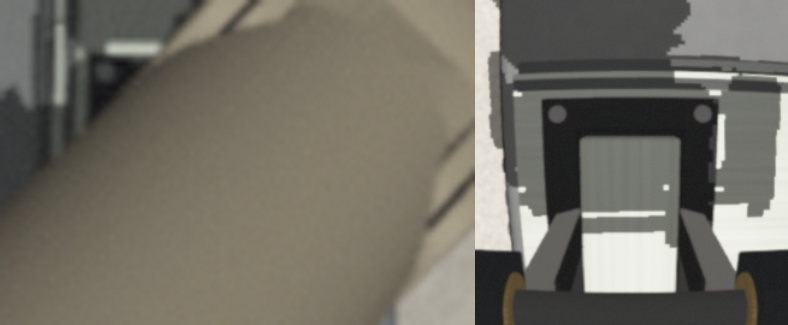

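```bash
python3 -c "
import numpy as np
for n in('w2','w3','w4'):
    z=np.load(f'pics/{n}.npz');X=z['X'];Q=X[185:258,258:300].reshape(-1,3);Q=Q[~np.isnan(Q).any(1)]
    for k in range(3):
        A=np.c_[Q[:,:2]-[.522,-.1],np.ones(len(Q))];c=np.linalg.lstsq(A,Q[:,2],rcond=None)[0];e=np.abs(Q[:,2]-A@c);Q=Q[e<max(2*e.std(),.001)]
    print(n,c,Q[:,1].min(),Q[:,1].max())
    J=X[160:250,212:226].reshape(-1,3);J=J[~np.isnan(J).any(1)];J=J[(J[:,2]>.085)&(J[:,2]<.1)]
    if len(J)>50: A=np.c_[J[:,:2]-[.49,-.1],np.ones(len(J))];print(' jig',np.linalg.lstsq(A,J[:,2],rcond=None)[0],len(J))
"
```

```text
w2 [-0.00143188  0.00144654  0.20544322] -0.12367201527982984 -0.08078584986072018
w3 [0.00147517 0.00106202 0.11228202] -0.12709970943521626 -0.08444013985405752
 jig [0.01536685 0.00534293 0.09294254] 1106
w4 [-0.00379217 -0.06241073  0.10202896] -0.12752405735688543 -0.08538463853592088
 jig [0.01706932 0.00526908 0.0929615 ] 1108
```

Call:
play_rows --fingers '[40,40,40,40,40,40,40]' --linear '[[0,0,-0.04],[0.01,-0.01,-0.04],[0.02,-0.01,-0.04],[0.02,-0.01,-0.02],[0.02,-0.01,0],[0.02,-0.01,0.01],[0.02,-0.01,0.01]]' --dr '[[0,0,0],[0,0,0],[0,0,0],[0,0,0],[0,0,0],[0,0,0],[0,0,0]]'

```text
t: 11.3
position: [0.5217, -0.1248, 0.0978]
ee_rot: [2.248, 2.193, 0.005]
force: [-7.8, 4.1, 32.4]
gripper_width: 0.0455
grip_force: 30.0
```

```bash
cat > tilt.py <<'E'
from h import *
im,X,o,ray=wristP();Q=X[185:258,258:300].reshape(-1,3);Q=Q[~np.isnan(Q).any(1)]
for k in range(3):
    A=np.c_[Q[:,:2]-[.522,-.1241],np.ones(len(Q))];c=np.linalg.lstsq(A,Q[:,2],rcond=None)[0];e=np.abs(Q[:,2]-A@c);Q=Q[e<max(2*e.std(),.001)]
print("tilt x,y, top z at centre",np.round(c,4));rel(.522,-.1241,.1,-1.4)
cv2.imwrite("pics/tilt.png",im[:,:,::-1]);np.savez("pics/tilt.npz",im=im,X=X,o=o,ray=ray)
E
python3 tilt.py
```

```text
tilt x,y, top z at centre [ 0.0008 -0.0619  0.1035]
pos [ 0.5217 -0.1248  0.0978] tooly deg -1.4 q [-0.17  0.69  0.56  1.95 -0.58  0.67  0.73] F [-6.1  3.4 32.1] T [ 0.66  1.89 -0.01] w 0.0455 g 30.0 t 11.35
 linear [ 0.015  0.005 -0.044] dr [[0.017, -0.008, -0.0], [-0.013, -0.027, 18.0]]
```

Call:
play_rows --fingers '[40,40,40,40,40]' --linear '[[0,0,-0.06],[0,0,-0.14],[0.01,0,-0.14],[0.01,0,-0.14],[0.01,0,-0.14]]' --dr '[[0,0,0],[0,0,0],[0,0,0],[0,0,0],[0,0,0]]'

```text
t: 11.98
position: [0.5209, -0.1237, 0.1011]
ee_rot: [-2.248, -2.194, 0.001]
force: [0.1, 0.2, -2.0]
gripper_width: 0.0455
grip_force: 30.0
```

```bash
python3 tilt.py
```

```text
tilt x,y, top z at centre [-0.0007 -0.0417  0.1066]
pos [ 0.5209 -0.1238  0.1011] tooly deg -1.37 q [-0.18  0.68  0.57  1.95 -0.57  0.68  0.72] F [-0.7 -0.2 -2.4] T [-0.01  0.02 -0.01] w 0.0456 g 30.0 t 12.03
 linear [-0.006  0.022  0.023] dr [[-0.004, 0.0, 0.003], [-0.0, -0.006, -17.997]]
```

Call:
play_rows --fingers '[40,40,40,40,40,40,40]' --linear '[[0.008,0.01,0],[0.008,0.01,0.03],[0.008,0.01,0.06],[0.008,0.01,0.08],[0.008,0.01,0.1],[0.008,0.01,0.11],[0.008,0.01,0.11]]' --dr '[[0,0,0],[0,0,0],[0,0,0],[0,0,0],[0,0,0],[0,0,0],[0,0,0]]'

```text
t: 12.9
position: [0.5216, -0.1237, 0.0962]
ee_rot: [2.248, 2.194, 0.0]
force: [-1.2, -0.4, 2.3]
gripper_width: 0.0455
grip_force: 30.0
```

```bash
python3 tilt.py
```

```text
tilt x,y, top z at centre [ 0.0024 -0.0187  0.1018]
pos [ 0.5215 -0.1236  0.0962] tooly deg -1.39 q [-0.18  0.69  0.56  1.95 -0.58  0.66  0.72] F [-0.8 -0.4  2.2] T [-0.12  0.36  0.03] w 0.0458 g 30.0 t 12.95
 linear [-0.009  0.009 -0.077] dr [[0.0, 0.001, 0.001], [-0.001, 0.001, -17.999]]
```

Call:
play_rows --fingers '[40,40,40,58,58,58,58,58,58,58,58,58]' --linear '[[0,0,0.015],[0,0,0.02],[0,0,0.02],[0,0,0.01],[0,0,0],[0,0,0],[0,0,-0.4],[0,0,-1],[0,0,-2],[0,0,-2.8],[0,0,-2.8],[0,0,-2.8]]' --dr '[[0,0,0],[0,0,0],[0,0,0],[0,0,0],[0,0,0],[0,0,0],[0,0,0],[0,0,0],[0,0,0],[0,0,0],[0,0,0],[0,0,0]]'

```text
t: 14.45
position: [0.5212, -0.1228, 0.2353]
ee_rot: [-2.247, -2.194, 0.0]
force: [-0.1, 0.1, -0.1]
gripper_width: 0.058
grip_force: 0.0
```

```bash
cat > g.py <<'E'
from h import *
im,X,o,ray=wristP();cv2.imwrite("pics/w5.png",im[:,:,::-1])
m=(np.abs(X[...,0]-.522)<.05)&(np.abs(X[...,1]+.124)<.065)&(X[...,2]<.12)
b=m&(X[...,2]>.0975);prect(b,o,ray,.101)
Q=X[b&(np.abs(X[...,0]-.522)<.018)];A=np.c_[Q[:,:2]-[.522,-.1241],np.ones(len(Q))];print("plane",np.linalg.lstsq(A,Q[:,2],rcond=None)[0],"y range",Q[:,1].min(),Q[:,1].max())
J=X[m&(X[...,2]<.097)&(X[...,2]>.088)&(np.abs(X[...,0]-.522)>.028)];print("jig top",np.nanmedian(J[:,2]),len(J))
rel(.569,.034,.3,0)
for c in("wrist",):
  for k in manip.trace(c,"knob")[:3]: print(k["p"],k["point"],np.nanmedian(X[k["region"]],0))
E
python3 g.py
```

```text
center [ 0.5217 -0.1237] size [0.0896 0.0458] long deg 88.39 px 4107
plane [ 0.00172904 -0.00135402  0.10086461] y range -0.16917699804722985 -0.0785358108923065
jig top 0.09291783125785275 3259
pos [ 0.5208 -0.1228  0.2348] tooly deg -1.36 q [-0.29  0.52  0.72  1.81 -0.41  0.97  0.57] F [-0.3  1.1 -0.6] T [-0.05  0.1  -0.02] w 0.0581 g 0.0 t 14.5
 linear [ 3.159  0.886 -1.303] dr [[-0.012, -0.004, -0.136], [-0.007, 0.019, 17.864]]
0.82 [341.3, 15.0] [0.56707755 0.02291864 0.20896892]
0.67 [447.8, 142.7] [ 0.73972247 -0.06289077  0.03630873]
0.67 [165.3, 55.8] [0.39034455 0.04415278 0.03642191]
```

View pics/w5.png

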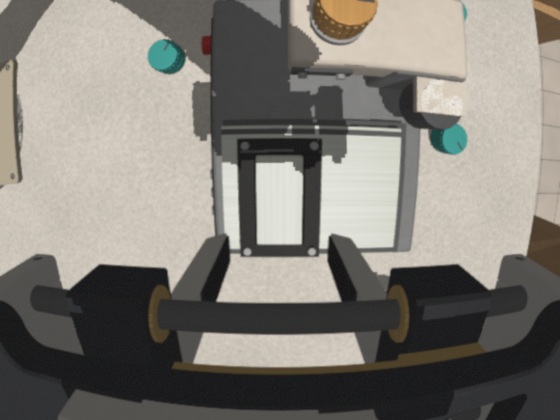

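The block is seated: flat to about 0.002 rad, 8 mm proud, centred in the jig at (280,200). Next is the knob.

Call:
play_rows --fingers '[94,94,94,94,94,94,94,94,94]' --linear '[[0,0,-1.2],[0.8,0.2,-1.6],[1.6,0.4,-1.6],[2.4,0.7,-1.6],[3.16,0.9,-1.6],[3.16,0.9,-1.6],[3.16,0.9,-1.6],[3.16,0.9,-1.6],[3.16,0.9,-1.6]]' --dr '[[0,0,0],[0,0,0.6],[0,0,1.2],[0,0,1.8],[0,0,2.4],[0,0,2.4],[0,0,2.4],[0,0,2.4],[0,0,2.4]]'

```text
t: 15.68
position: [0.5702, 0.0323, 0.3161]
ee_rot: [-2.657, -1.677, -0.0]
force: [-0.7, -0.1, 0.3]
gripper_width: 0.0942
grip_force: 0.0
```

```bash
cat > k.py <<'E'
from h import *
im,X,o,ray=wristP();cv2.imwrite("pics/w6.png",im[:,:,::-1])
m=(np.hypot(X[...,0]-.569,X[...,1]-.034)<.035)&(X[...,2]>.205)&(X[...,2]<.218)
r,c=np.nonzero(m);zt=np.median(X[m][:,2]);q=ray[r,c];w=(o+q*((zt-o[2])/q[:,2])[:,None])[:,:2].astype(np.float32)
print("top z",zt,"circle",cv2.minEnclosingCircle(w),"median",np.median(w,0),len(w))
lo,hi=np.percentile(w,[1,99],axis=0);print("mid",(lo+hi)/2,"dia",hi-lo)
hm=(np.hypot(X[...,0]-.569,X[...,1]-.034)<.055)&(X[...,2]>.155)&(X[...,2]<.172);print("head top",np.median(X[hm][:,2]))
g=cv2.cvtColor(im,cv2.COLOR_RGB2GRAY)[r,c].astype(float);d=g<np.percentile(g,8);print("dark mark",np.median(w[d],0))
rel(.569,.034,.2,-25)
E
python3 k.py
```

```text
top z 0.20975799467566775 circle ((0.5710311532020569, 0.035878222435712814), 0.020580286160111427) median [0.57092106 0.03607698] 1518
mid [0.57073793 0.03578543] dia [0.03723083 0.0376749 ]
head top 0.16370439319645197
dark mark [0.5794674  0.05155923]
pos [0.5702 0.0325 0.3161] tooly deg -25.46 q [-0.64  0.53  0.87  1.6  -0.43  1.21 -0.13] F [0.1 0.4 0.7] T [-0.06  0.07 -0.03] w 0.0942 g 0.0 t 15.72
 linear [ 0.015 -0.035  2.322] dr [[0.0, -0.002, -0.046], [-0.003, -0.0, 17.954]]
```

Call:
play_rows --fingers '[94,94,94,94,94,94,94,94,30,30,30,30,30,30,30]' --linear '[[0.055,-0.02,0.6],[0.055,-0.02,1.4],[0.055,-0.02,2],[0.055,-0.02,2.3],[0.055,-0.02,2.55],[0.055,-0.02,2.74],[0.055,-0.02,2.74],[0.055,-0.02,2.74],[0.055,-0.02,2.74],[0.055,-0.02,2.74],[0.055,-0.02,2.74],[0.055,-0.02,2.74],[0.055,-0.02,2.74],[0.055,-0.02,2.74],[0.055,-0.02,2.74]]' --dr '[[0,0,0],[0,0,0],[0,0,0],[0,0,0],[0,0,0],[0,0,0],[0,0,0],[0,0,0],[0,0,0],[0,0,0],[0,0,0],[0,0,0],[0,0,0],[0,0,0],[0,0,0]]' --newtons 30

```text
t: 17.6
position: [0.5707, 0.0364, 0.179]
ee_rot: [2.655, 1.679, 0.0]
force: [-0.2, 0.3, 0.8]
gripper_width: 0.0398
grip_force: 30.0
```

```bash
python3 -c "
from h import *
rel(.5705,.0355,.179,-25)"
```

```text
pos [0.5707 0.0364 0.179 ] tooly deg -25.38 q [-0.58  0.66  0.77  1.78 -0.56  0.93 -0.01] F [-0.2  0.3  0.8] T [-0.03  0.04 -0.01] w 0.0398 g 30.0 t 17.6
 linear [-0.018  0.003 -0.001] dr [[0.001, -0.0, -0.038], [-0.0, -0.001, 17.962]]
```

Gripped on centre with no side load. Trying the counter-clockwise way first (negative dr z), about 30°.

Call:
play_rows --fingers '[30,30,30,30,30,30,30]' --linear '[[0,0,0],[0,0,0],[0,0,0],[0,0,0],[0,0,0],[0,0,0],[0,0,0]]' --dr '[[0,0,-0.6],[0,0,-1.2],[0,0,-1.8],[0,0,-2.4],[0,0,-3],[0,0,-3],[0,0,-3]]'

```text
t: 18.48
position: [0.57, 0.0367, 0.1788]
ee_rot: [-2.132, -2.305, 0.001]
force: [-2.2, 1.2, 1.3]
gripper_width: 0.0399
grip_force: 30.0
```

```bash
python3 -c "
from h import *
rel(.5707,.0364,.179,-25)"
```

```text
pos [0.57   0.0367 0.1788] tooly deg 4.48 q [-0.5   0.62  0.62  1.78 -0.45  0.89  0.4 ] F [-2.2  1.2  1.3] T [ 0.19  0.59 -0.68] w 0.0399 g 30.0 t 18.48
 linear [-0.008  0.014 -0.003] dr [[-0.009, -0.003, 2.948], [0.004, -0.012, -15.052]]
```

Call:
play_rows --fingers '[30,30,30,30,30,30,30]' --linear '[[0,0,0],[0,0,0],[0,0,0],[0,0,0],[0,0,0],[0,0,0],[0,0,0]]' --dr '[[0,0,0.8],[0,0,1.6],[0,0,2.4],[0,0,3.2],[0,0,4],[0,0,4],[0,0,4]]'

```text
t: 19.35
position: [0.5709, 0.0363, 0.1789]
ee_rot: [2.789, 1.445, -0.0]
force: [0.3, -0.2, -1.8]
gripper_width: 0.0396
grip_force: 30.0
```

```bash
python3 -c "
from h import *
rel(.5707,.0364,.179,-25)"
```

```text
pos [0.5709 0.0363 0.1789] tooly deg -35.22 q [-0.61  0.68  0.82  1.78 -0.6   0.94 -0.15] F [ 0.3 -0.2 -1.8] T [-0.1   0.04  0.02] w 0.0396 g 30.0 t 19.35
 linear [-0.001 -0.004 -0.002] dr [[0.003, 0.002, -1.022], [0.004, -0.005, 16.978]]
```

No torque this way, so clockwise from above (left-hand thread) loosens it. Continuing.

Call:
play_rows --fingers '[30,30,30,30,30,30,30,30,30,30,30,30,30,30]' --linear '[[0,0,0],[0,0,0],[0,0,0],[0,0,0],[0,0,0],[0,0,0],[0,0,0],[0,0,0],[0,0,0],[0,0,0],[0,0,0],[0,0,0],[0,0,0],[0,0,0]]' --dr '[[0,0,0.8],[0,0,1.6],[0,0,2.4],[0,0,3.2],[0,0,4],[0,0,4.8],[0,0,5.6],[0,0,6.4],[0,0,7.2],[0,0,8],[0,0,8.6],[0,0,9.2],[0,0,9.2],[0,0,9.2]]'

```text
t: 21.1
position: [0.5721, 0.0342, 0.1794]
ee_rot: [2.975, -1.002, 0.007]
force: [3.2, -5.3, -1.8]
gripper_width: 0.0397
grip_force: 30.0
```

```bash
python3 -c "
from h import *
rel(.5707,.0364,.179,-25)"
```

```text
pos [0.5721 0.0342 0.1794] tooly deg -127.23 q [-0.76  0.88  1.23  1.79 -0.91  1.16 -1.46] F [ 3.2 -5.3 -1.8] T [-1.18 -0.71 -0.03] w 0.0397 g 30.0 t 21.1
 linear [-0.05  -0.018  0.009] dr [[0.03, -0.015, -10.223], [-0.014, -0.028, 7.777]]
```

Call:
play_rows --fingers '[30,30,30,30,30,30]' --linear '[[0.02,0,-0.05],[0.02,0,-0.1],[0.02,0,-0.15],[0.02,0,-0.2],[0.02,0,-0.2],[0.02,0,-0.2]]' --dr '[[0,0,0],[0,0,0],[0,0,0],[0,0,0],[0,0,0],[0,0,0]]'

```text
t: 21.85
position: [0.5721, 0.0343, 0.1891]
ee_rot: [2.975, -1.003, 0.003]
force: [3.4, -5.0, -3.0]
gripper_width: 0.0395
grip_force: 30.0
```

```bash
cat > v.py <<'E'
from h import *
im,X,o,ray=wristP()
for k in manip.trace("wrist","knob")[:3]:
    Q=X[k["region"]];Q=Q[~np.isnan(Q).any(1)];print(round(k["p"],2),np.round(k["point"]),np.round(np.median(Q,0),4),"z95",np.round(np.percentile(Q[:,2],95),4))
rel(.5707,.0364,.26,-25)
cv2.imwrite("pics/v.png",im[:,:,::-1])
E
python3 v.py
```

```text
0.95 [276. 263.] [0.5753 0.0326 0.2199] z95 0.2211
0.71 [248.  14.] [ 0.7417 -0.0573  0.0364] z95 0.0381
0.67 [126. 112.] [0.7512 0.1093 0.0365] z95 0.0381
pos [0.572  0.0343 0.1891] tooly deg -127.27 q [-0.76  0.87  1.23  1.78 -0.89  1.18 -1.47] F [ 2.4 -4.4 -3.1] T [-1.05 -0.5  -0.01] w 0.0397 g 30.0 t 21.95
 linear [-0.043 -0.016 -1.418] dr [[0.017, -0.005, -10.227], [-0.005, -0.016, 7.773]]
```

Call:
play_rows --fingers '[30,30,30,30,30,30,30,30,30,30,30,30]' --linear '[[0,0,-0.15],[0,0,-0.3],[0,0,-0.5],[0,0,-0.7],[0,0,-0.9],[0,0,-1.1],[0,0,-1.3],[0,0,-1.5],[0,0,-1.6],[0,0,-1.6],[0,0,-1.6],[0,0,-1.6]]' --dr '[[0,0,0],[0,0,0],[0,0,0],[0,0,0],[0,0,0],[0,0,0],[0,0,0],[0,0,0],[0,0,0],[0,0,0],[0,0,0],[0,0,0]]'

```text
t: 23.45
position: [0.5712, 0.0359, 0.2686]
ee_rot: [2.976, -1.007, -0.001]
force: [-0.2, -0.8, -1.8]
gripper_width: 0.0397
grip_force: 30.0
```

```bash
python3 v.py
cat > fin.py <<'E'
from h import *
im,d=manip.read_camera("side");cv2.imwrite("pics/s2.png",im[:,:,::-1])
im,d=manip.read_camera("top")
for b in manip.trace("top","block")[:2]:
    P=region("top",d,b["region"]);print(b["p"],b["point"],np.round(np.median(P,0),4))
E
python3 fin.py
```

```text
0.87 [277. 262.] [0.5744 0.0342 0.2993] z95 0.3005
0.64 [254.  34.] [ 0.7435 -0.0587  0.0364] z95 0.0382
0.64 [152. 111.] [0.7516 0.1101 0.0366] z95 0.0382
pos [0.5713 0.0358 0.2687] tooly deg -127.38 q [-0.79  0.76  1.27  1.67 -0.76  1.29 -1.59] F [-0.   0.1 -1. ] T [0.1  0.12 0.01] w 0.0396 g 30.0 t 23.55
 linear [-0.017 -0.002  0.174] dr [[0.0, 0.004, -10.238], [0.003, -0.0, 7.762]]
0.9 [353.6, 228.0] [ 0.5206 -0.1226  0.1025]
```

View pics/s2.png

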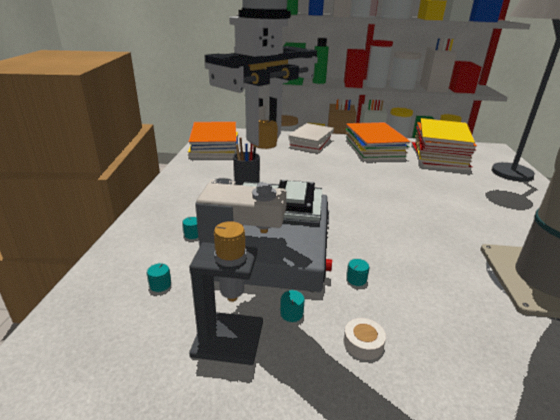

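The side view shows the knob held in the fingers at (267,133), about 90 mm above the bare spindle at (265,190). The block is in the jig at (297,193), and the spare knob is untouched at (230,242). Handing in.

```bash
python3 -c "
from bench import manip
print(manip.sign_off())"
```

```text
the job is handed in; nothing more can be done
None
```

The block is seated flat and square in the jig and let go, the knob came off clockwise (a left-hand thread) and is held about 9 cm above its seat, and the job was handed in at about 24 s (no verdict returned).

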